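# Hang up the cleaning basket, slide the board holder out to its line and hold it

### The job

I need to get at the phone board from below, so first clear the wire basket out of the way: without tipping it over, hang it by its handle on the hook of the drain stand, and let go of it. Then slide the board holder, without lifting it off the preheater, straight out over the preheater's edge until the yellow line lies right along that edge; it is front-heavy there and would tip, so keep hold of its tail and finish while holding it flat and still on the preheater. Leave the other things on the bench where they are.

Things in the scene. Friction and masses are not known exactly. Their poses are not given: they have to be found in the camera images.
- preheater: Grey box-shaped board preheater, fixed, 200 (x) x 160 (y) x 80 mm high, flat steel top with a darker heater plate flush in it. Origin: centre of its underside, on the bench. Its x axis points to the side over which the holder is slid out, roughly world -y (within 13 degrees); the black control panel is on its -y side.
- edge (a point): Middle of the top edge of the preheater over which the holder is slid out (100 mm from the preheater's centre along its x, 80 mm above the bench). Axes as the preheater's.
- holder: Board holder lying loose on the preheater, 0.3-0.55 kg: aluminium plate 220 (x) x 68 (y) x 5 mm, green phone board between jaws on its front half (from x = -16 mm on, up to 21 mm high). Origin: centre of the underside; x points to the front, which sticks out a little over the edge. Centre of mass near x = +11 mm: with the line at the edge it tips unless its tail is held. Tail: see point grip.
- line (a point): Middle of the yellow line across the plate of the holder, on its top face, 4 mm wide, 30 mm behind the holder's origin (x = -30 mm, z = 5 mm). Axes as the holder's.
- grip (a point): Middle of the upright black grip block on the holder's tail: 14 mm thick (x), 40 mm wide (y), from 5 to 39 mm above the plate's underside; this point is at x = -95 mm and z = 27 mm of the holder, 12 mm below the block's top. The plate is bare from the block to the first jaw at x = -16 mm, but for the line. Axes as the holder's.
- basket: Loose wire basket, 68 (x) x 100 (y) x 48 mm high, 0.14-0.24 kg, standing on the mat in front of the preheater's edge where the holder must come out. Origin: centre of its underside. A rigid handle arches over its middle: uprights at y = +-49 mm and on top a straight black bar 9 mm thick along y from -42 to +42 mm. Room to grip the bar beside its middle and leave the middle to the hook.
- bail (a point): Middle of the basket's black handle bar, on the bar's axis, 115 mm above the basket's underside. Axes as the basket's; the bar runs along y.
- stand: Drain stand, fixed: white drip tray 160 (x) x 130 (y) x 12 mm; origin: centre of its underside. A steel post at x = +55 mm bends over at its top into one hook arm, a level 10 mm round rod along x at y = 0, its axis 215 mm above the bench, straight from x = +43 to -30 mm; its end turns up to a red ball at x = -46 mm with its top at 240 mm. Nothing of it is higher.
- hook (a point): Point on the upper side of the level hook arm, where the basket's bar should lie crosswise: x = -8 mm, y = 0, z = 220 mm in the stand's frame. The arm runs along this x axis; the post is on the +x side and the upturned end on the -x side.
- screwdriver: Bystander: blue precision screwdriver 150 mm long lying on the mat between basket and drain stand; origin at its middle, along its x.
- phone: Bystander: white phone 72 x 148 x 8 mm lying on the mat; origin at the centre of its underside.
- battery: Bystander: white phone battery with a red end, 45 x 90 x 6 mm; origin at the centre of its underside.
- bottle: Bystander: cleaner bottle 54 mm in diameter, 140 mm high; origin at the centre of its foot.
- jar: Bystander: flux jar with yellow cap 48 mm in diameter, 35 mm high; origin at the centre of its foot.
- screw_tray: Bystander: grey divided screw tray 85 x 125 x 18 mm; origin at the centre of its underside.
- tweezers: Bystander: dark steel tweezers 135 mm long lying on the mat; origin at their middle, along their x.

How it is judged:
On the way:
1. the basket hangs by its handle on the hook of the drain stand, let go and at rest (contact force between basket and stand above 0.7 N and contact force between basket and the fingers below 0.1 N and horizontal distance between bail and hook below 0.05 m and height (world z) of bail between 0.214 and 0.236 m and angle between basket's own z axis and vertical below 0.3 rad and linear speed of basket below 0.06 m/s), for 0.3 s.
At the end, for the whole second after the job is handed in: Yellow line within 5 mm of the preheater's edge and parallel within 5 degrees; holder flat (2.3 degrees, under 4 mm off the top), resting on the preheater, held still by the fingers; basket hanging upright (17 degrees) by its bar on the hook arm, within 50 mm of the marked point (x of line in the frame of edge between -0.005 and 0.005 m and angle between the x axis of holder and the x axis of preheater, either way round below 0.09 rad and angle between holder's own z axis and vertical below 0.04 rad and z of holder in the frame of preheater below 0.084 m and contact force between holder and preheater above 0.5 N and contact force between holder and the fingers above 0.5 N and linear speed of holder below 0.02 m/s and contact force between basket and stand above 0.7 N and horizontal distance between bail and hook below 0.05 m and height (world z) of bail between 0.214 and 0.236 m and angle between basket's own z axis and vertical below 0.3 rad); the arm keeps its last pose, push and grip.
It fails at once if the holder tips (angle between holder's own z axis and vertical above 0.15 rad).
It fails at once if the holder is lifted off the preheater instead of slid (z of holder in the frame of preheater above 0.095 m).
It fails at once if the basket is tipped over (angle between basket's own z axis and vertical above 0.7 rad).
It fails at once if another thing on the bench is pushed away (more than 25 mm) (distance of any of screwdriver, phone, battery, bottle, jar, screw_tray, tweezers from where it was at the start of the episode above 0.025 m).
It also fails if it takes over 58 s, if anything falls off the work surface, if the arm or the gripper's body presses on something with over 40 N, if the wrist force passes 120 N, or if a joint passes its speed limit or range.

### The arm

A 6-joint arm with a two-finger parallel gripper is mounted at the origin on the work surface. World frame = base frame: x ahead of the robot, y to its left, z up, the work surface at z = 0. Lengths are in m, angles in rad, forces in N, time in s.
With the tool pointing down it reaches from about 0.25 to 0.725 m from the base axis. Payload 4 kg.
Tool frame: the origin (TCP) lies where the fingers leave the gripper's body, on its centre line; the fingertips stand 73 mm ahead of it and the grasp point (between the pads) lies 54 mm ahead of it (bot.tips_ahead is the z of the fingertips in the tool frame, in m); z points along the fingers, y is the direction in which the jaws open and shut (so a half turn about z gives the same grasp; the last joint's range is limited). The gripper opens to 85 mm and grips with 20 to 120 N. Pads are 22 mm wide; open, the fingers measure 114 mm over their backs; the gripper's body (76 mm by 85 mm) begins 54 mm behind the grasp point. The pads swing forward as they close: fully open they stand 13 mm farther back than shut.
Start: joints at [1.344, 0.241, 0.005, 1.335, 0, 1.571], TCP at [0.112, 0.487, 0.304] pointing down, gripper open.
Joint ranges: [-2.72, 2.72], [-1.05, 1.87], [-1.09, 1.28], [-1.99, 2.15], [-1.42, 1.44], [-3.14, 3.14]. Speed limits (rad/s): [2.79, 2.79, 3.14, 3.14, 3.14, 3.14].

### API

Orientations are given as a unit quaternion [x, y, z, w].
In Python, from workcell import readout, camera, get_calibration, order, bot gives the robot as it stands.
- The arm moves only by the tool send_rows, never from a script. Its argument "moves" is a list of rows, each a list of 3 entries, a list of its own where there are three numbers: the shift along the tool's x, y, z in mm, then the turn, a rotation vector about the tool's x, y, z in rad, then the finger opening in mm, from 0 to 85.4. In form: [[[dx, dy, dz], [ax, ay, az], grip], ...]. A call has 1 to 12 rows; each row is the pose to reach, as a shift and turn from the pose measured when the call began, along the tool's axes at that moment; what a row does not reach only later rows make up. A row lasts 1/12 s, in which the tool goes at most 41.7 mm and 7.16 degrees, less where a joint would pass 70% of its speed; a pose out of reach is approached as far as the arm can. A call with a gripper value outside its range is refused whole. The fingers move at their own pace and stop on an object; the grip force is fixed at half the most. Time passes only in rows, so rows that repeat a pose let the fingers close. It gives the time, the measured TCP pose, the force and the opening at its end, in the units of the state.
- readout.get_obs(): the state, without advancing time (a new reading comes with each control period).
- camera(name): name is "side" or "top" or "wrist"; returns the picture (480x640x3 uint8, red, green, blue); there is no depth.
- get_calibration(name): a dict with "fx", "fy", "cx", "cy" (pixels), "R" (3x3) and "t" (3): a world point X has camera coordinates R X + t. Camera axes: x right, y down, z forward; pixel columns grow to the right and rows downward; lengths in m; the calibration is good to about 2 mm. A picture is of the moment at which its call begins: read the wrist's pose just before it. get_calibration takes no time and is no camera call; for the wrist camera it gives the pose at the moment of the call.
- order.job_done(): hands the job in, once; it reports no verdict.
The state is a dict: "clock": time; "joint_pos": joint angles; "joint_vel": joint speeds; "tau": joint torques, N m; "eef_pos": TCP position; "tool_rot": TCP orientation; "ft_force": force on the tool from outside, world axes, zero at the start; "ft_torque": the same for the moment, N m; "grip_width": finger opening in m.
Only numpy, scipy, OpenCV 4.12 (cv2) and the standard library are available. Lean on these libraries where they do the work, as an engineer would, in place of code of your own. Each camera call takes 0.05 s, during which the arm holds its last target. There are 200 camera calls.

## Working session

There is one attempt and no reset: what is moved stays moved. The work goes in short steps, Python scripts to look and compute and a tool call to move; the robot and the scene stay as the last step left them, time stands still between calls to the robot, and variables do not carry over. Pictures are saved under pics/ and viewed, about 8 in all and at most 12, crops included, and the job is handed in when it is done.

Besides the shell and the picture viewer there is one more tool, called after ">>>" by a JSON object that holds its "api" and its "payload". send_rows: Moves the arm, as the interface text tells. Its arguments: {"type":"object","properties":{"moves":{"type":"array","items":{"type":"array"}}},"required":["moves"]}

```bash
mkdir -p pics; ls; python3 - <<'E'
from workcell import readout, camera, get_calibration, bot
import cv2,numpy as np
o=readout.get_obs();print(o)
for n in("top","side"):
    c=get_calibration(n);print(n,c)
    cv2.imwrite(f"pics/{n}0.png",camera(n)[:,:,::-1])
E
```

```text
pics
{'clock': 0.0, 'joint_pos': array([1.34403487e+00, 2.41441618e-01, 3.73771329e-03, 1.33518151e+00,
       1.53254545e-05, 1.57071508e+00]), 'joint_vel': array([-5.51629457e-04, -1.89891935e-05,  6.79764237e-04, -5.16258067e-04,
        8.38782921e-04, -1.03111122e-04]), 'tau': array([ 6.35376691e-04, -3.72319186e+01,  2.52407295e+01,  1.68912602e-02,
        2.43385966e-04,  7.66938257e-06]), 'eef_pos': array([0.1123031 , 0.48674557, 0.30300363]), 'tool_rot': array([ 1.13097546e-01,  9.93583340e-01, -1.03696537e-03, -1.25833248e-04]), 'ft_force': array([-0.69823075,  0.53592273,  0.31303971]), 'ft_torque': array([-0.00091555, -0.03939523,  0.02286901]), 'grip_width': 0.08534575163590467}
top {'fx': 494.6745686088855, 'fy': 494.6745686088855, 'cx': 316.24793853263884, 'cy': 246.43545762096852, 'R': array([[ 1.49498113e-02, -9.99888043e-01,  6.35459899e-04],
       [-9.97154824e-01, -1.49559001e-02, -7.38821853e-02],
       [ 7.38834176e-02,  4.70872829e-04, -9.97266774e-01]]), 't': array([0.04698249, 0.58267596, 1.14472485])}
side {'fx': 514.5801461575085, 'fy': 514.5801461575085, 'cx': 318.0461848602919, 'cy': 237.52795046792482, 'R': array([[ 0.87952354, -0.47584614,  0.00296605],
       [-0.32855509, -0.61176548, -0.71957942],
       [ 0.34422362,  0.63191253, -0.69440381]]), 't': array([-0.46119343,  0.31005738,  1.15308473])}
```

View pics/top0.png

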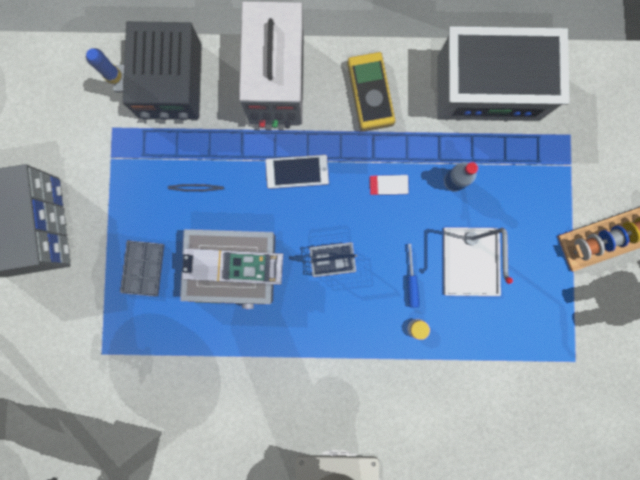

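View pics/side0.png

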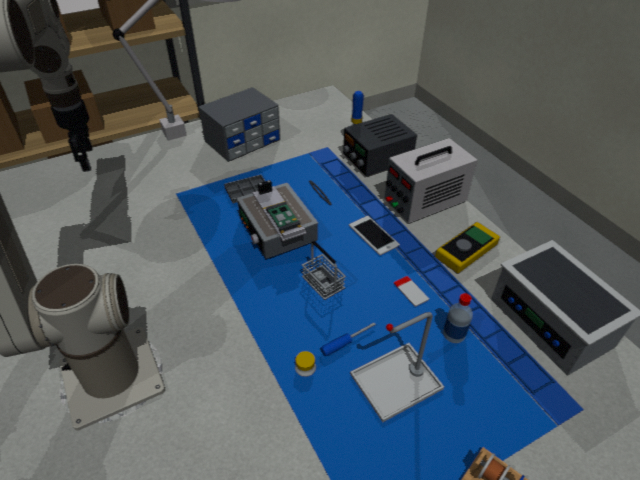

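Top: preheater (228,266), basket (333,258) with dark bar, stand tray (472,262), red ball (509,280). Side: basket (323,278), ball (390,327). Zooming for details.

```bash
cat > h.py <<'E'
import cv2,numpy as np
from scipy.spatial.transform import Rotation as Rn
def ray(c,u,v):
    d=np.array([(u-c['cx'])/c['fx'],(v-c['cy'])/c['fy'],1.]);R=np.array(c['R']);return -R.T@c['t'],R.T@d
def plane(c,u,v,z):
    o,d=ray(c,u,v);return o+d*(z-o[2])/d[2]
def tri(c1,p1,c2,p2):
    o1,d1=ray(c1,*p1);o2,d2=ray(c2,*p2)
    s=np.linalg.lstsq(np.c_[d1,-d2],o2-o1,rcond=None)[0]
    a=o1+s[0]*d1;b=o2+s[1]*d2;return (a+b)/2,np.linalg.norm(a-b)
def proj(c,X):
    x=np.array(c['R'])@X+c['t'];return c['fx']*x[0]/x[2]+c['cx'],c['fy']*x[1]/x[2]+c['cy']
E
python3 - <<'E'
import cv2,numpy as np
t=cv2.imread('pics/top0.png');s=cv2.imread('pics/side0.png')
def cr(im,x,y,w,h):return cv2.resize(im[y:y+h,x:x+w],(400,300),interpolation=cv2.INTER_CUBIC)
o=np.vstack([np.hstack([cr(t,278,222,100,75),cr(t,430,215,100,75)]),np.hstack([cr(t,176,220,120,90),cr(s,285,230,80,60)])])
cv2.imwrite('pics/z1.png',o)
o=np.vstack([np.hstack([cr(s,360,300,100,75),cr(s,230,170,120,90)])])
cv2.imwrite('pics/z2.png',o)
E
```

```text
(no output)
```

View pics/z1.png

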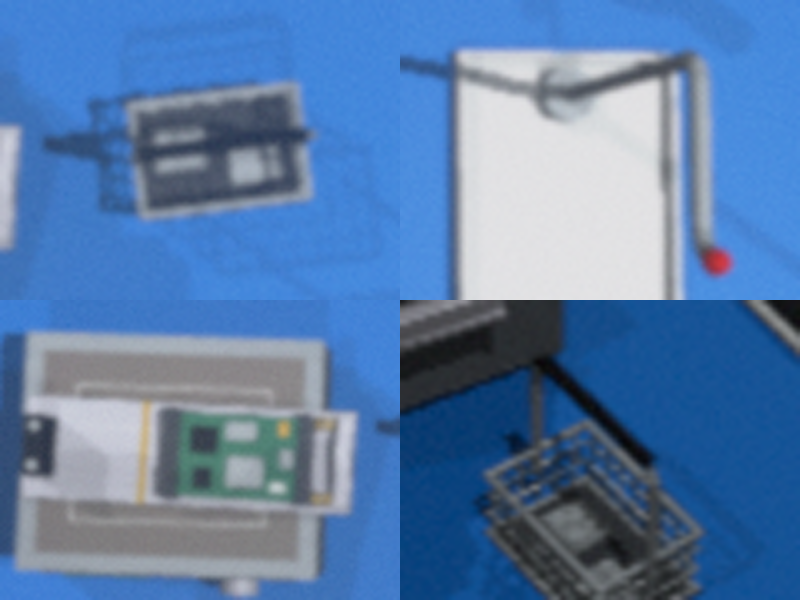

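View pics/z2.png

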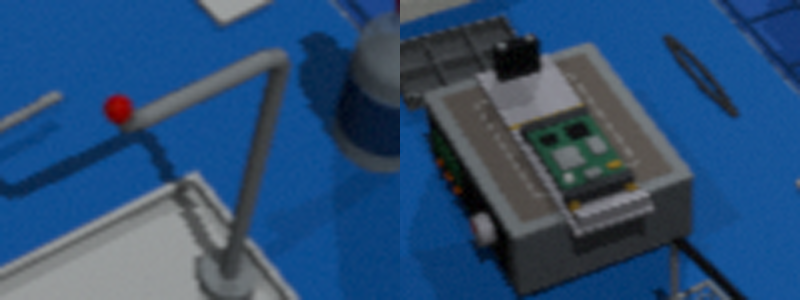

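```bash
python3 - <<'E'
from workcell import get_calibration
from h import *
T=get_calibration('top');S=get_calibration('side')
np.set_printoptions(precision=4,suppress=True)
k=lambda x,y,ox,oy,s:(ox+(x+.5)/s-.5,oy+(y+.5)/s-.5)
a=k(148,147,278,222,4);b=k(308,133,278,222,4)
a2=k(140,62,285,230,5);b2=k(255,163,285,230,5)
A,e=tri(T,a,S,a2);B,f=tri(T,b,S,b2);print('bar',A,e,B,f,np.linalg.norm(A-B))
A=plane(T,*a,.115);B=plane(T,*b,.115);print('bar top115',A,B,(A+B)/2,np.linalg.norm(A-B),np.arctan2(*(B-A)[[0,1]]))
for r in [(132,98),(298,85),(310,198),(145,215)]:print('rim',plane(T,*k(*r,278,222,4),.048))
# side z2 crop scale 4 offset 360,300
ball,e=tri(T,k(315,262,430,215,4),S,k(118,110,360,300,4));print('ball',ball,e)
p=plane(T,*k(297,70,430,215,4),.215);q=plane(T,*k(304,235,430,215,4),.215);print('arm',p,q)
bend,e=tri(T,k(290,62,430,215,4),S,k(280,62,360,300,4));print('bend',bend,e)
for r in [(28,33),(325,42),(318,278),(15,268)]:print('pre',plane(T,*k(*r,176,220,3.3333),.08))
for r in [(147,102),(141,200)]:print('line',plane(T,*k(*r,176,220,3.3333),.085))
for r in [(40,116),(36,172)]:print('gripblk',plane(T,*k(*r,176,220,3.3333),.119))
for r in [(55,57),(58,262)] : print('tray',plane(T,*k(*r,430,215,4),.012))
print('tray',plane(T,*k(265,52,430,215,4),.012), plane(T,*k(160,92,430,215,4),.012))
E
```

```text
bar [0.5455 0.0604 0.1151] 0.007809858584671845 [ 0.5576 -0.0275  0.1166] 0.00036138906248212965 0.08880720368420048
bar top115 [0.549  0.0588 0.115 ] [ 0.5579 -0.0277  0.115 ] [0.5535 0.0155 0.115 ] 0.08695212844394191 3.0392485647500913
rim [0.5805 0.0687 0.048 ]
rim [ 0.5894 -0.0269  0.048 ]
rim [ 0.5245 -0.0344  0.048 ]
rim [0.5133 0.0601 0.048 ]
ball [ 0.5064 -0.314   0.2326] 0.0012734263897443876
arm [ 0.6014 -0.3136  0.215 ] [ 0.5202 -0.3159  0.215 ]
bend [ 0.606  -0.3132  0.2067] 0.00047189584536183994
pre [0.6111 0.3529 0.08  ]
pre [0.608  0.1528 0.08  ]
pre [0.45   0.1541 0.08  ]
pre [0.4537 0.3561 0.08  ]
line [0.5655 0.2705 0.085 ]
line [0.5001 0.2725 0.085 ]
gripblk [0.5532 0.3328 0.119 ]
gripblk [0.517  0.3341 0.119 ]
tray [ 0.6291 -0.2467  0.012 ]
tray [ 0.5073 -0.2479  0.012 ]
tray [ 0.634  -0.3718  0.012 ] [ 0.6091 -0.3091  0.012 ]
```

Bar centre ≈(0.5535, 0.0155), yaw ≈6°, length and height check out. Hook arm runs along world x at y≈−0.315, and the ball height of 0.233 agrees. Next: hover over the bar at its +y side.

```bash
cat >> h.py <<'E'
def goal(p,ang,R=None):
    """p: wanted TCP; ang: world angle (deg) of tool y, tool vertical. prints shift mm, rotvec"""
    from workcell import readout
    o=readout.get_obs();C=Rn.from_quat(o['tool_rot']).as_matrix()
    a=np.radians(ang);y=np.array([np.cos(a),np.sin(a),0]);z=np.array([0,0,-1.]);G=np.c_[np.cross(y,z),y,z]
    print('t',round(float(o['clock']),2),'tcp',o['eef_pos'].round(4),'yang',np.degrees(np.arctan2(C[1,1],C[0,1])).round(2),'tilt z',C[:,2].round(4),'q6',o['joint_pos'].round(2),'F',o['ft_force'].round(1))
    print('shift',(C.T@(np.array(p)-o['eef_pos'])*1e3).round(1),'rot',Rn.from_matrix(C.T@G).as_rotvec().round(4))
E
python3 -c "
from h import *
goal([.5507,.0424,.27],5.9)"
```

```text
t 0.1 tcp [0.1123 0.4868 0.3031] yang 77.01 tilt z [-5.0e-04 -1.9e-03 -1.0e+00] q6 [1.34 0.24 0.   1.34 0.   1.57] F [-0.3  0.4 -0.6]
shift [-527.1 -334.4   33.7] rot [-1.700e-03  1.200e-03  1.241e+00]
```

>>> {"api": "send_rows", "payload": {"moves": [[[-264,-167,16],[0,0,0.62],60],[[-264,-167,16],[0,0,0.62],60],[[-264,-167,16],[0,0,0.62],60],[[-264,-167,16],[0,0,0.62],60],[[-264,-167,16],[0,0,0.62],60],[[-264,-167,16],[0,0,0.62],60],[[-527,-334,34],[0,0,1.241],60],[[-527,-334,34],[0,0,1.241],60],[[-527,-334,34],[0,0,1.241],60],[[-527,-334,34],[0,0,1.241],60],[[-527,-334,34],[0,0,1.241],60],[[-527,-334,34],[0,0,1.241],60]]}}

```text
clock: 1.1
eef_pos: [0.4639, 0.1298, 0.2764]
tool_rot: [0.671, 0.741, -0.001, 0.0]
ft_force: [1.0, 1.7, -0.3]
grip_width: 0.06
```

```bash
python3 -c "
from h import *
goal([.5507,.0424,.27],5.9)"
```

```text
t 1.1 tcp [0.4639 0.1298 0.2764] yang 5.65 tilt z [-0.001  -0.0018 -1.    ] q6 [ 0.27  0.22 -0.09  1.26 -0.    1.75] F [ 1.   1.7 -0.3]
shift [-95.5  77.8   6.4] rot [-0.0011  0.0017 -0.0044]
```

>>> {"api": "send_rows", "payload": {"moves": [[[-95.5,77.8,6.4],[0,0,0],60],[[-95.5,77.8,6.4],[0,0,0],60],[[-95.5,77.8,6.4],[0,0,0],60],[[-95.5,77.8,6.4],[0,0,0],60],[[-95.5,77.8,6.4],[0,0,0],60],[[-95.5,77.8,6.4],[0,0,0],60]]}}

```text
clock: 1.6
eef_pos: [0.5501, 0.0422, 0.2692]
tool_rot: [0.672, 0.741, -0.002, -0.001]
ft_force: [-0.5, 0.3, 0.1]
grip_width: 0.0597
```

```bash
python3 - <<'E'
from h import *
from workcell import camera,get_calibration
goal([.5507,.0424,.169],5.9)
C=get_calibration('wrist');cv2.imwrite('pics/w1.png',camera('wrist')[:,:,::-1])
for y in(-.042,0,.042):
    a=np.radians(5.9);print('expect',proj(C,np.array([.5535-np.sin(a)*y,.0155+np.cos(a)*y,.115])))
E
```

```text
t 1.6 tcp [0.5501 0.0422 0.2692] yang 5.6 tilt z [-0.0033 -0.0016 -1.    ] q6 [ 0.08  0.36  0.08  1.29 -0.    1.55] F [-0.5  0.3  0.1]
shift [  0.2   0.9 100.2] rot [-0.0034  0.0012 -0.0052]
expect (np.float64(323.63208823088263), np.float64(343.82498170386265))
expect (np.float64(323.4079555640399), np.float64(286.68780892225533))
expect (np.float64(323.16142177947046), np.float64(223.84001594382937))
```

View pics/w1.png

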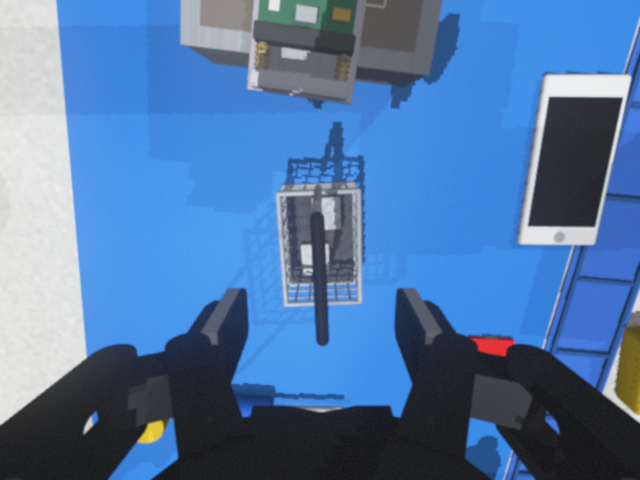

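The bar runs from (318,213) to (322,343) in the wrist view; refining its position from these.

```bash
python3 - <<'E'
from h import *
from workcell import get_calibration
C=get_calibration('wrist')
A=plane(C,318,214,.115);B=plane(C,322,343,.115);m=(A+B)/2;d=(A-B)/np.linalg.norm(A-B)
print(A,B,m,np.linalg.norm(A-B),np.degrees(np.arctan2(-d[0],d[1])))
g=m+.027*d;print(g)
goal([g[0],g[1],.169],np.degrees(np.arctan2(-d[0],d[1])))
E
```

```text
[0.54522511 0.06370768 0.115     ] [ 0.55660207 -0.02535718  0.115     ] [0.55091359 0.01917525 0.115     ] 0.0897885500636211 7.279424560356934
[0.54749246 0.04595763 0.115     ]
t 1.65 tcp [0.5499 0.0429 0.2696] yang 5.68 tilt z [-0.0027 -0.0016 -1.    ] q6 [ 0.08  0.36  0.08  1.29 -0.    1.55] F [-0.6 -0.  -0.4]
shift [  3.4  -1.8 100.6] rot [-0.0028  0.0013 -0.028 ]
```

>>> {"api": "send_rows", "payload": {"moves": [[[3,-1.5,50],[0,0,-0.02],60],[[3,-1.5,75],[0,0,-0.02],60],[[3,-1.5,90],[0,0,-0.02],50],[[3,-1.5,100],[0,0,-0.02],40],[[3,-1.5,100],[0,0,-0.02],40],[[3,-1.5,100],[0,0,-0.02],25],[[3,-1.5,100],[0,0,-0.02],10],[[3,-1.5,100],[0,0,-0.02],0],[[3,-1.5,100],[0,0,-0.02],0],[[3,-1.5,100],[0,0,-0.02],0],[[3,-1.5,100],[0,0,-0.02],0],[[3,-1.5,100],[0,0,-0.02],0]]}}

```text
clock: 2.65
eef_pos: [0.5486, 0.046, 0.1714]
tool_rot: [0.664, 0.748, -0.0, 0.0]
ft_force: [-2.0, 1.6, 6.6]
grip_width: 0.0066
```

```bash
python3 -c "
from h import *
goal([.5475,.0445,.313],6.5)"
```

```text
t 2.65 tcp [0.5486 0.046  0.1714] yang 6.84 tilt z [ 2.e-04 -3.e-04 -1.e+00] q6 [ 0.08  0.43 -0.08  1.06 -0.    1.54] F [-2.   1.6  6.6]
shift [  -1.4   -1.2 -141.6] rot [0.0002 0.0004 0.0059]
```

Opening is 6.6 mm on the 9 mm bar, so I'll lift slowly and check.

>>> {"api": "send_rows", "payload": {"moves": [[[0,0,0],[0,0,0],0],[[0,0,0],[0,0,0],0],[[0,0,-2],[0,0,0],0],[[0,0,-5],[0,0,0],0],[[0,0,-9],[0,0,0],0],[[0,0,-14],[0,0,0],0],[[0,0,-20],[0,0,0],0],[[0,0,-20],[0,0,0],0]]}}

```text
clock: 3.32
eef_pos: [0.5494, 0.046, 0.193]
tool_rot: [0.664, 0.748, 0.001, 0.001]
ft_force: [0.3, -0.2, -1.4]
grip_width: 0.0068
```

```bash
python3 - <<'E'
from h import *
from workcell import camera
goal([.5475,.0445,.313],6.5)
w=camera('wrist')[:,:,::-1];s=camera('side')[:,:,::-1]
cv2.imwrite('pics/l1.png',np.hstack([cv2.resize(w[100:460,160:480],(400,450)),cv2.resize(s[190:325,260:380],(400,450))]))
E
```

```text
t 3.32 tcp [0.5494 0.046  0.193 ] yang 6.83 tilt z [ 2.9e-03 -1.0e-04 -1.0e+00] q6 [ 0.08  0.41 -0.05  1.1  -0.    1.54] F [ 0.3 -0.2 -1.4]
shift [  -1.3   -1.7 -120. ] rot [0.0029 0.0005 0.0058]
```

View pics/l1.png

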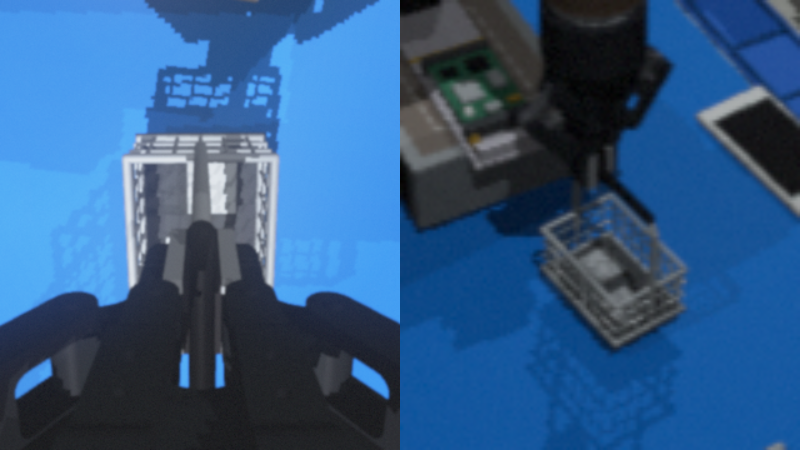

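Basket is held upright, off the mat. Lift on, then carry to the front of the hook tip.

>>> {"api": "send_rows", "payload": {"moves": [[[0,0,-12],[0,0,0],0],[[0,0,-28],[0,0,0],0],[[0,0,-46],[0,0,0],0],[[0,0,-64],[0,0,0],0],[[0,0,-82],[0,0,0],0],[[0,0,-100],[0,0,0],0],[[0,0,-114],[0,0,0],0],[[0,0,-124],[0,0,0],0],[[0,0,-124],[0,0,0],0]]}}

```text
clock: 4.17
eef_pos: [0.5496, 0.0461, 0.3182]
tool_rot: [0.664, 0.748, 0.002, 0.002]
ft_force: [-0.0, 1.1, -1.3]
grip_width: 0.0064
```

```bash
python3 -c "
from h import *
goal([.44,-.287,.316],0.5)"
```

```text
t 4.17 tcp [0.5496 0.0461 0.3182] yang 6.83 tilt z [ 5.6e-03  1.0e-04 -1.0e+00] q6 [ 0.08  0.34  0.17  1.4  -0.    1.54] F [-0.   1.1 -1.3]
shift [-317.7 -148.4    1.5] rot [0.0056 0.0003 0.1105]
```

>>> {"api": "send_rows", "payload": {"moves": [[[-10,-5,1],[0,0,0.01],0],[[-28,-13,1],[0,0,0.02],0],[[-52,-24,1],[0,0,0.03],0],[[-80,-37,1],[0,0,0.04],0],[[-110,-51,1],[0,0,0.05],0],[[-140,-65,1],[0,0,0.06],0],[[-170,-79,1],[0,0,0.07],0],[[-200,-93,1],[0,0,0.08],0],[[-230,-107,1],[0,0,0.09],0],[[-258,-121,1],[0,0,0.1],0],[[-280,-131,1],[0,0,0.11],0],[[-295,-138,1],[0,0,0.11],0]]}}

```text
clock: 5.17
eef_pos: [0.4454, -0.2657, 0.3149]
tool_rot: [0.705, 0.709, 0.001, 0.001]
ft_force: [0.8, -0.4, -0.4]
grip_width: 0.0065
```

```bash
python3 -c "
from h import *
goal([.44,-.287,.316],0.5)"
```

```text
t 5.17 tcp [ 0.4454 -0.2657  0.3149] yang 0.32 tilt z [ 2.7e-03  5.0e-04 -1.0e+00] q6 [-0.54  0.27  0.08  1.37  0.    1.03] F [ 0.8 -0.4 -0.4]
shift [-21.3  -5.5  -1.1] rot [ 0.0027 -0.0005 -0.0032]
```

>>> {"api": "send_rows", "payload": {"moves": [[[-11,-3,-1],[0,0,0],0],[[-19,-5,-1],[0,0,0],0],[[-21,-5.5,-1],[0,0,0],0],[[-21,-5.5,-1],[0,0,0],0],[[-21,-5.5,-1],[0,0,0],0]]}}

```text
clock: 5.58
eef_pos: [0.4399, -0.2862, 0.3154]
tool_rot: [0.705, 0.709, 0.001, 0.0]
ft_force: [-0.1, 1.6, -0.4]
grip_width: 0.0066
```

```bash
python3 - <<'E'
from h import *
from workcell import camera
goal([.5445,-.287,.316],0.5)
w=camera('wrist')[:,:,::-1];s=camera('side')[:,:,::-1]
cv2.imwrite('pics/l2.png',np.hstack([cv2.resize(w[100:460,160:480],(400,450)),cv2.resize(s[240:420,280:440],(400,450))]))
E
```

```text
t 5.58 tcp [ 0.4399 -0.2862  0.3154] yang 0.34 tilt z [ 0.0019  0.0015 -1.    ] q6 [-0.58  0.29  0.09  1.38  0.    0.99] F [-0.1  1.6 -0.4]
shift [ -1.4 104.6  -0.4] rot [ 0.0019 -0.0015 -0.0028]
```

View pics/l2.png

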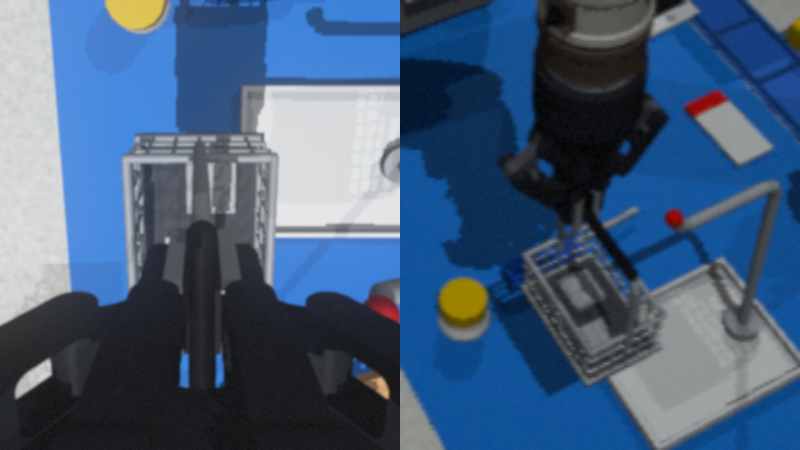

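Basket's clear of the ball, and its bar is higher than the ball top. Now slide it over the arm.

>>> {"api": "send_rows", "payload": {"moves": [[[-1,5,0],[0,0,0],0],[[-1,14,0],[0,0,0],0],[[-1,24,0],[0,0,0],0],[[-1,34,0],[0,0,0],0],[[-1,44,0],[0,0,0],0],[[-1,54,0],[0,0,0],0],[[-1,64,0],[0,0,0],0],[[-1,74,0],[0,0,0],0],[[-1,84,0],[0,0,0],0],[[-1,94,0],[0,0,0],0],[[-1,101,0],[0,0,0],0],[[-1,105,0],[0,0,0],0]]}}

```text
clock: 6.68
eef_pos: [0.5468, -0.2858, 0.3154]
tool_rot: [0.704, 0.71, 0.001, 0.0]
ft_force: [-1.2, 0.1, -1.3]
grip_width: 0.0071
```

```bash
python3 - <<'E'
from h import *
from workcell import camera
goal([.5445,-.287,.281],0.5)
w=camera('wrist')[:,:,::-1];s=camera('side')[:,:,::-1]
cv2.imwrite('pics/l3.png',np.hstack([cv2.resize(w[100:460,160:480],(400,450)),cv2.resize(s[260:395,340:460],(400,450))]))
E
```

```text
t 6.68 tcp [ 0.5468 -0.2858  0.3154] yang 0.46 tilt z [ 0.0024  0.0012 -1.    ] q6 [-0.48  0.48  0.38  1.47  0.    1.08] F [-1.2  0.1 -1.3]
shift [-1.2 -2.4 34.4] rot [ 0.0024 -0.0011 -0.0008]
```

View pics/l3.png

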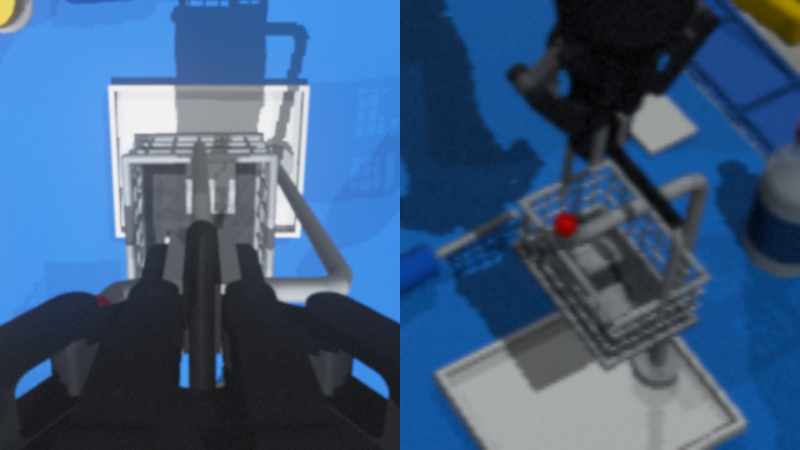

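The arm passes through the handle loop, beneath the bar. Lowering gently.

>>> {"api": "send_rows", "payload": {"moves": [[[-1,-2,8],[0,0,0],0],[[-1,-2,17],[0,0,0],0],[[-1,-2,24],[0,0,0],0],[[-1,-2,29],[0,0,0],0],[[-1,-2,32],[0,0,0],0],[[-1,-2,34],[0,0,0],0],[[-1,-2,34],[0,0,0],0]]}}

```text
clock: 7.37
eef_pos: [0.5439, -0.2869, 0.2811]
tool_rot: [0.704, 0.71, 0.001, -0.0]
ft_force: [0.7, 0.4, -1.9]
grip_width: 0.0064
```

>>> {"api": "send_rows", "payload": {"moves": [[[0,0,1],[0,0,0],0],[[0,0,2],[0,0,0],0],[[0,0,2],[0,0,0],0]]}}

```text
clock: 7.62
eef_pos: [0.5442, -0.2869, 0.2801]
tool_rot: [0.704, 0.71, 0.001, 0.001]
ft_force: [0.3, 1.1, 2.4]
grip_width: 0.0069
```

Contact (Fz rose by 4 N). Opening slowly, then backing straight up.

>>> {"api": "send_rows", "payload": {"moves": [[[0,0,1],[0,0,0],10],[[0,0,0],[0,0,0],14],[[0,0,0],[0,0,0],18],[[0,0,0],[0,0,0],24],[[0,0,0],[0,0,0],30],[[0,0,0],[0,0,0],36],[[0,0,0],[0,0,0],36],[[0,0,0],[0,0,0],36],[[0,0,0],[0,0,0],36],[[0,0,0],[0,0,0],36],[[0,0,0],[0,0,0],36]]}}

```text
clock: 8.53
eef_pos: [0.5442, -0.2869, 0.2801]
tool_rot: [0.704, 0.71, 0.001, 0.001]
ft_force: [-0.7, 0.1, 0.7]
grip_width: 0.0363
```

```bash
python3 - <<'E'
from h import *
from workcell import camera
goal([.5445,-.287,.36],0.5)
w=camera('wrist')[:,:,::-1];s=camera('side')[:,:,::-1]
cv2.imwrite('pics/l4.png',np.hstack([cv2.resize(w[100:460,160:480],(400,450)),cv2.resize(s[260:395,340:460],(400,450))]))
E
```

```text
t 8.53 tcp [ 0.5442 -0.2869  0.2801] yang 0.43 tilt z [ 2.9e-03  7.0e-04 -1.0e+00] q6 [-0.49  0.48  0.29  1.38  0.    1.08] F [-0.7  0.1  0.7]
shift [ -0.    0.6 -79.9] rot [ 0.0029 -0.0007 -0.0011]
```

View pics/l4.png

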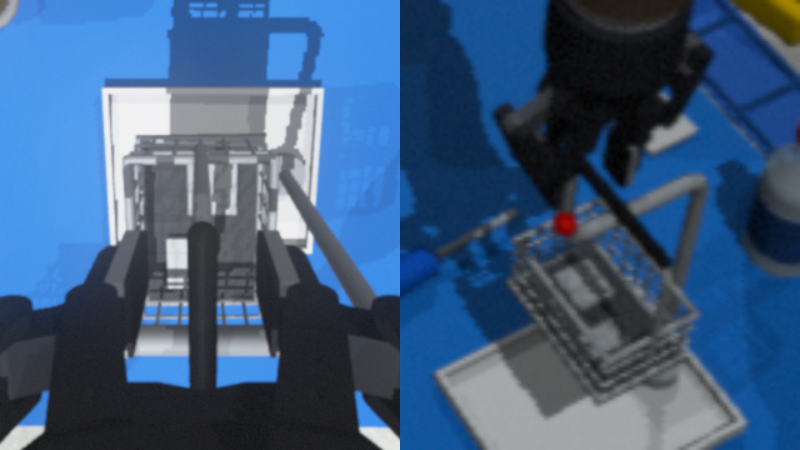

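The basket hangs on the arm with the fingers clear of it. Retreat, then go over the holder tail.

>>> {"api": "send_rows", "payload": {"moves": [[[0,0,-8],[0,0,0],36],[[0,0,-25],[0,0,0],40],[[0,0,-50],[0,0,0],50],[[0,0,-75],[0,0,0],50],[[0,0,-80],[0,0,0],50]]}}

```text
clock: 9.05
eef_pos: [0.5449, -0.2875, 0.3658]
tool_rot: [0.704, 0.71, 0.002, 0.005]
ft_force: [0.3, -0.1, 2.0]
grip_width: 0.05
```

```bash
python3 -c "
from h import *
goal([.535,.3335,.30],88.3)"
```

```text
t 9.05 tcp [ 0.5449 -0.2875  0.3658] yang 0.44 tilt z [ 0.0103 -0.0032 -0.9999] q6 [-0.49  0.47  0.49  1.58  0.    1.08] F [ 0.3 -0.1  2. ]
shift [621.2  -5.8  63.7] rot [ 0.0057  0.0105 -1.5335]
```

>>> {"api": "send_rows", "payload": {"moves": [[[310,-100,10],[0,0,-0.75],50],[[310,-100,10],[0,0,-0.75],50],[[310,-100,10],[0,0,-0.75],50],[[310,-100,10],[0,0,-0.75],50],[[310,-100,10],[0,0,-0.75],50],[[310,-100,10],[0,0,-0.75],50],[[310,-100,10],[0,0,-0.75],50],[[621,-6,60],[0,0,-1.53],50],[[621,-6,60],[0,0,-1.53],50],[[621,-6,60],[0,0,-1.53],50],[[621,-6,60],[0,0,-1.53],50],[[621,-6,60],[0,0,-1.53],50]]}}

```text
clock: 10.05
eef_pos: [0.5007, 0.1928, 0.3249]
tool_rot: [0.091, 0.996, -0.001, 0.006]
ft_force: [1.1, -0.6, -0.0]
grip_width: 0.0502
```

```bash
python3 -c "
from h import *
goal([.535,.3335,.30],88.3)"
```

```text
t 10.05 tcp [0.5007 0.1928 0.3249] yang 79.59 tilt z [ 0.0114 -0.003  -0.9999] q6 [ 0.37  0.3   0.14  1.4  -0.01  0.55] F [ 1.1 -0.6 -0. ]
shift [ -8.  144.6  24.9] rot [-0.0018  0.0116 -0.152 ]
```

>>> {"api": "send_rows", "payload": {"moves": [[[-8,145,25],[0,0.012,-0.152],50],[[-8,145,25],[0,0.012,-0.152],50],[[-8,145,25],[0,0.012,-0.152],50],[[-8,145,25],[0,0.012,-0.152],50],[[-8,145,25],[0,0.012,-0.152],50],[[-8,145,25],[0,0.012,-0.152],50],[[-8,145,25],[0,0.012,-0.152],50]]}}

```text
clock: 10.63
eef_pos: [0.5349, 0.3334, 0.2998]
tool_rot: [0.015, 1.0, -0.001, -0.001]
ft_force: [0.1, -0.2, 0.2]
grip_width: 0.05
```

```bash
python3 - <<'E'
from h import *
from workcell import camera,get_calibration
goal([.535,.3335,.161],88.3)
C=get_calibration('wrist');w=camera('wrist')[:,:,::-1].copy();cv2.imwrite('pics/w2.png',w)
h=cv2.cvtColor(w,cv2.COLOR_BGR2HSV);m=cv2.inRange(h,(18,90,90),(35,255,255))
n,l,st,ce=cv2.connectedComponentsWithStats(m)
for i in range(1,n):
    if st[i][4]>60:
        ys,xs=np.where(l==i);r=cv2.minAreaRect(np.c_[xs,ys].astype(np.float32));print(st[i],ce[i],r,plane(C,*ce[i],.085))
for X in([.535,.3335,.119],[.53,.1535,.08]):print(proj(C,np.array(X)))
E
```

```text
t 10.63 tcp [0.5349 0.3334 0.2998] yang 88.3 tilt z [-0.0011 -0.0026 -1.    ] q6 [ 0.56  0.51  0.39  1.45 -0.    0.59] F [ 0.1 -0.2  0.2]
shift [ -0.3   0.5 138.8] rot [-0.0026 -0.001  -0.    ]
[240 179   8  86 366] [243.64480874 220.6010929 ] ((243.63304138183594, 221.47164916992188), (85.18330383300781, 4.443309307098389), 87.43623352050781) [0.52948312 0.27216794 0.085     ]
[115 245   9  13 101] [118.94059406 251.12871287] ((119.0, 251.0), (12.0, 8.0), 90.0) [0.55169148 0.1695457  0.085     ]
(np.float64(321.79763825813654), np.float64(236.70853220862398))
(np.float64(97.58577404765344), np.float64(224.04264871253753))
```

View pics/w2.png

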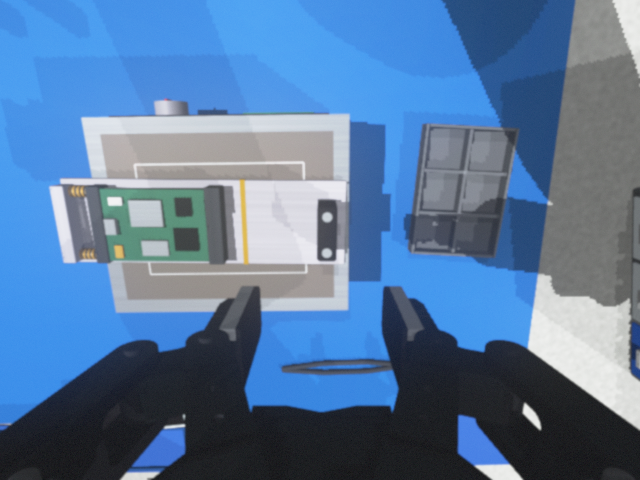

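Wrist view: yellow line at u≈243, preheater edge from (83,118) to (114,312), grip block centred at (327,229). Fitting them numerically.

```bash
cat > fit.py <<'E'
from h import *
def measure(w,C,rows_edge,hint=None,zl=.085):
    h=cv2.cvtColor(w,cv2.COLOR_BGR2HSV)
    blue=cv2.inRange(h,(95,110,40),(125,255,255))
    P=[]
    for v in rows_edge:
        nb=np.where((blue[v,40:330]==0))[0]+40
        for u in nb:                      # first long non-blue run
            if (blue[v,u:u+15]==0).all(): P.append(plane(C,u-.5,v,.08));break
    P=np.array(P);fe=np.polyfit(P[:,0],P[:,1],1);r=P[:,1]-np.polyval(fe,P[:,0]);k=abs(r)<.004
    fe=np.polyfit(P[k,0],P[k,1],1)
    m=cv2.inRange(h,(18,90,90),(35,255,255));n,l,st,ce=cv2.connectedComponentsWithStats(m)
    i=1+np.argmax(st[1:,4]);ys,xs=np.where(l==i);L=np.array([plane(C,u,v,zl) for u,v in zip(xs,ys)])
    fl=np.polyfit(L[:,0],L[:,1],1);xm=(L[:,0].min()+L[:,0].max())/2
    print('edge slope',fe[0].round(4),'n',k.sum(),'res',np.std(r[k]).round(4),'line slope',fl[0].round(4),'mid',xm.round(4),np.polyval(fl,xm).round(4),'len',np.ptp(L[:,0]).round(4),'edge y there',np.polyval(fe,xm).round(4))
    return fe,fl,xm
E
python3 - <<'E'
from fit import *
from workcell import get_calibration
C=get_calibration('wrist');w=cv2.imread('pics/w2.png')
measure(w,C,list(range(125,170,3))+list(range(272,305,3)))
for p in[(83.5,117),(114.5,312),(350,114),(348.5,310)]:print(plane(C,*p,.08))
g=cv2.cvtColor(w,cv2.COLOR_BGR2GRAY)[195:268,310:345];ys,xs=np.where(g<70);r=cv2.minAreaRect(np.c_[xs,ys].astype(np.float32));c=(r[0][0]+310,r[0][1]+195)
print(r,c,plane(C,*c,.119))
goal([.535,.3335,.161],88.3)
E
```

```text
edge slope -0.0168 n 26 res 0.0002 line slope -0.0401 mid 0.5316 0.2716 len 0.0688 edge y there 0.1543
[0.44847939 0.15825485 0.08      ]
[0.60809156 0.1522462  0.08      ]
[0.45250695 0.356466   0.08      ]
[0.61215166 0.35362805 0.08      ]
((23.221439361572266, 30.07623863220215), (46.872161865234375, 9.62191390991211), 78.92979431152344) (333.22143936157227, 225.07623863220215) [0.52727356 0.34125328 0.119     ]
t 10.68 tcp [0.535  0.3328 0.3003] yang 88.24 tilt z [-5.0e-04 -2.1e-03 -1.0e+00] q6 [ 0.56  0.51  0.39  1.45 -0.    0.59] F [ 0.5  0.6 -0. ]
shift [ -0.    1.  139.3] rot [-0.0021 -0.0005 -0.001 ]
```

```bash
python3 -c "
from h import *
goal([.533,.3368,.164],87.7)"
```

```text
t 10.68 tcp [0.535  0.3328 0.3003] yang 88.24 tilt z [-5.0e-04 -2.1e-03 -1.0e+00] q6 [ 0.56  0.51  0.39  1.45 -0.    0.59] F [ 0.5  0.6 -0. ]
shift [  2.1   4.2 136.3] rot [-0.0021 -0.0004  0.0094]
```

>>> {"api": "send_rows", "payload": {"moves": [[[2,4,35],[-0.002,0,0.009],50],[[2,4,70],[-0.002,0,0.009],50],[[2,4,100],[-0.002,0,0.009],50],[[2,4,120],[-0.002,0,0.009],50],[[2,4,131],[-0.002,0,0.009],50],[[2,4,136],[-0.002,0,0.009],50],[[2,4,136],[-0.002,0,0.009],50],[[2,4,136],[-0.002,0,0.009],50]]}}

```text
clock: 11.35
eef_pos: [0.534, 0.3365, 0.1661]
tool_rot: [0.02, 1.0, 0.001, 0.001]
ft_force: [-0.0, 0.6, 0.3]
grip_width: 0.0502
```

```bash
python3 -c "
from h import *
goal([.533,.3368,.164],87.7)"
```

```text
t 11.35 tcp [0.534  0.3365 0.1661] yang 87.68 tilt z [ 0.002   0.0014 -1.    ] q6 [0.56 0.58 0.15 1.14 0.   0.6 ] F [-0.   0.6  0.3]
shift [1.  0.2 2.1] rot [ 0.0015  0.0019 -0.0004]
```

Well aligned. Close on the block.

>>> {"api": "send_rows", "payload": {"moves": [[[1,0,2],[0,0,0],40],[[1,0,2],[0,0,0],30],[[1,0,2],[0,0,0],24],[[1,0,2],[0,0,0],20],[[1,0,2],[0,0,0],17],[[1,0,2],[0,0,0],14],[[1,0,2],[0,0,0],10],[[1,0,2],[0,0,0],0],[[1,0,2],[0,0,0],0],[[1,0,2],[0,0,0],0],[[1,0,2],[0,0,0],0]]}}

```text
clock: 12.27
eef_pos: [0.5331, 0.3368, 0.1645]
tool_rot: [0.02, 1.0, 0.001, 0.001]
ft_force: [-0.8, 0.9, 3.0]
grip_width: 0.0129
```

```bash
cat > now.py <<'E'
import sys
from fit import *
from workcell import camera,get_calibration,readout
o=readout.get_obs();C=get_calibration('wrist');w=camera('wrist')[:,:,::-1].copy();cv2.imwrite(sys.argv[1],w)
print(o['eef_pos'].round(4),o['ft_force'].round(1),o['ft_torque'].round(2),Rn.from_quat(o['tool_rot']).as_matrix()[:,2].round(4),'w',o['grip_width'])
h=cv2.cvtColor(w,cv2.COLOR_BGR2HSV);m=cv2.inRange(h,(18,90,90),(35,255,255));n,l,st,ce=cv2.connectedComponentsWithStats(m)
print([ (s.tolist(),plane(C,*c,.085).round(4).tolist()) for s,c in zip(st[1:],ce[1:]) if s[4]>60])
for p in ([.45,.158,.08],[.608,.1525,.08]):print(proj(C,np.array(p)))
E
python3 now.py pics/g1.png
```

```text
[0.5331 0.3368 0.1645] [-0.8  0.9  3. ] [0.03 0.16 0.15] [ 0.0025  0.002  -1.    ] w 0.012945984115883264
[([160, 222, 23, 126, 1068], [0.5234, 0.2728, 0.085])]
(np.float64(-143.63006355666948), np.float64(115.22773070647743))
(np.float64(-35.21796149825491), np.float64(442.013766459661))
```

>>> {"api": "send_rows", "payload": {"moves": [[[0,-3,0.5],[0,0,0],0],[[0,-8,0.5],[0,0,-0.003],0],[[0,-14,0.5],[0,0,-0.005],0],[[-1,-20,0.5],[0,0,-0.01],0],[[-1,-26,0.5],[0,0,-0.015],0],[[-1,-32,0.5],[0,0,-0.02],0],[[-1,-38,0.5],[0,0,-0.02],0],[[-1,-40,0.5],[0,0,-0.02],0]]}}

```text
clock: 12.98
eef_pos: [0.5329, 0.2965, 0.1645]
tool_rot: [0.01, 1.0, 0.002, 0.002]
ft_force: [0.4, 5.4, 3.7]
grip_width: 0.0129
```

```bash
python3 now.py pics/g2.png; python3 -c "
from h import *
goal([.531,.2195,.1645],88.95)"
```

```text
[0.5329 0.2965 0.1645] [0.4 5.4 3.7] [0.82 0.04 0.02] [ 0.0036  0.0035 -1.    ] w 0.012948547012361134
[([160, 222, 23, 126, 1080], [0.5245, 0.2324, 0.085])]
(np.float64(-40.87538544967367), np.float64(103.63374840685825))
(np.float64(38.69989233682759), np.float64(435.2536640469119))
t 13.03 tcp [0.5329 0.2963 0.1645] yang 88.8 tilt z [ 0.0035  0.0028 -1.    ] q6 [0.51 0.54 0.08 1.11 0.   0.53] F [0.1 2.9 5.4]
shift [  0.3 -76.8  -0.2] rot [ 0.0029  0.0035 -0.0027]
```

>>> {"api": "send_rows", "payload": {"moves": [[[0,-3,0.3],[0.001,0,0],0],[[0,-9,0.3],[0.001,0.001,0],0],[[0,-16,0.3],[0.002,0.002,0],0],[[0,-23,0.3],[0.002,0.002,0],0],[[0,-30,0.3],[0.002,0.002,0],0],[[0,-37,0.3],[0.002,0.002,0],0],[[0,-44,0.3],[0.002,0.002,0],0],[[0,-51,0.3],[0.002,0.002,0],0],[[0,-57,0.3],[0.002,0.002,0],0],[[0,-62,0.3],[0.002,0.002,0],0],[[0,-62,0.3],[0.002,0.002,0],0]]}}

```text
clock: 13.95
eef_pos: [0.5319, 0.2338, 0.1645]
tool_rot: [0.011, 1.0, 0.001, 0.001]
ft_force: [-0.1, 2.5, 5.3]
grip_width: 0.013
```

```bash
python3 now.py pics/g3.png; python3 -c "
from h import *
goal([.531,.2195,.1645],88.95)"
```

```text
[0.5319 0.2338 0.1645] [-0.1  2.5  5.3] [ 0.5  -0.01  0.07] [ 0.0024  0.0012 -1.    ] w 0.012962156943222006
[([160, 222, 23, 126, 1065], [0.5234, 0.1696, 0.085])]
(np.float64(121.3181111393146), np.float64(103.26493144950913))
(np.float64(163.3525898947933), np.float64(434.59173763134777))
t 14.0 tcp [0.5319 0.2338 0.1645] yang 88.76 tilt z [ 2.4e-03  7.0e-04 -1.0e+00] q6 [ 0.41  0.49 -0.01  1.07 -0.    0.44] F [0.7 2.5 6.7]
shift [  0.6 -14.3  -0. ] rot [ 0.0008  0.0024 -0.0033]
```

View pics/g3.png

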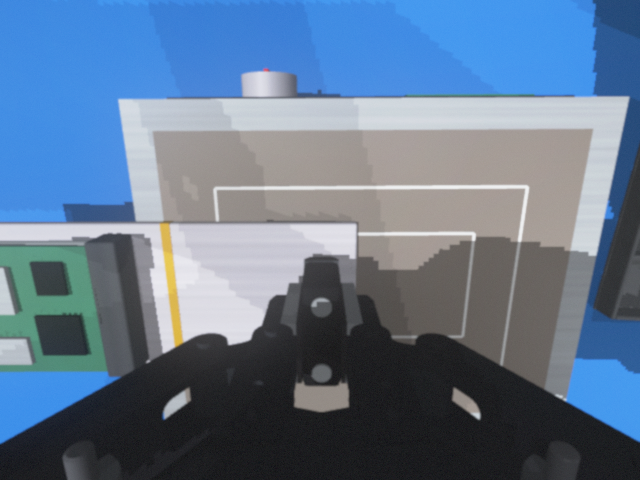

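The edge runs from (120,100) to (135,220), the line from (166,222) to (181,347), and the block is held. Fitting both.

```bash
python3 - <<'E'
from fit import *
from workcell import get_calibration
C=get_calibration('wrist');w=cv2.imread('pics/g3.png')
fe,fl,xm=measure(w,C,range(108,200,4))
for x in(.50,.5316):print(x,'gap mm',((np.polyval(fl,x)-np.polyval(fe,x))*1e3).round(2))
E
```

```text
edge slope -0.0173 n 23 res 0.0001 line slope -0.0219 mid 0.5257 0.1695 len 0.0583 edge y there 0.1553
0.5 gap mm 14.31
0.5316 gap mm 14.16
```

>>> {"api": "send_rows", "payload": {"moves": [[[0,-3,0.3],[0,0,0],0],[[0,-7,0.5],[0,0.001,0],0],[[0,-11,0.5],[0.001,0.002,0],0],[[0,-13.5,0.5],[0.001,0.002,0],0],[[0,-14.2,0.5],[0.001,0.002,0],0],[[0,-14.2,0.5],[0.001,0.002,0],0],[[0,-14.2,0.5],[0.001,0.002,0],0],[[0,-14.2,0.5],[0.001,0.002,0],0]]}}

```text
clock: 14.67
eef_pos: [0.532, 0.2202, 0.1646]
tool_rot: [0.011, 1.0, 0.001, 0.001]
ft_force: [0.2, 4.4, 5.4]
grip_width: 0.0131
```

```bash
cat > chk.py <<'E'
import sys
from fit import *
from workcell import get_calibration,camera,readout
C=get_calibration('wrist');w=camera('wrist')[:,:,::-1].copy()
fe,fl,xm=measure(w,C,range(108,200,4));print('gap',(np.polyval(fl,.53)-np.polyval(fe,.53))*1e3)
goal([.531,.2195,.1645],88.95)
s=camera('side')[:,:,::-1];t=camera('top')[:,:,::-1]
cv2.imwrite('pics/end.png',np.hstack([cv2.resize(s[160:400,220:460],(400,400)),cv2.resize(t[190:310,420:540],(400,400))]))
E
python3 chk.py
```

```text
edge slope -0.0182 n 23 res 0.0001 line slope -0.0225 mid 0.5258 0.156 len 0.0582 edge y there 0.1552
gap 0.7170744294696663
t 14.72 tcp [0.532  0.2202 0.1645] yang 88.78 tilt z [ 0.0017  0.0013 -1.    ] q6 [ 0.39  0.48 -0.02  1.07  0.    0.41] F [0.2 4.3 5.7]
shift [ 1.  -0.7  0. ] rot [ 0.0013  0.0016 -0.003 ]
```

View pics/end.png

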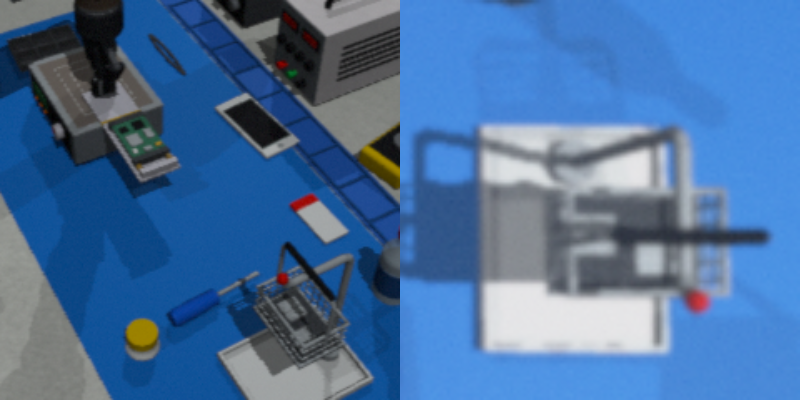

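The line is 0.7 mm from the edge, parallel within 0.3°. The basket hangs upright on the hook, and nothing else appears moved. Handing in.

```bash
python3 -c "
from workcell import order,readout
print(order.job_done());o=readout.get_obs();print(o['clock'],o['eef_pos'],o['ft_force'],o['grip_width'])"
```

```text
the job is handed in; nothing more can be done
None
the job is handed in; nothing more can be done
```

The basket is hanging by its handle on the drain stand's hook, and the board holder is slid out to the yellow line. I handed the job in at about 15 s with the gripper still holding the holder's tail; no verdict was reported.

- **Basket:** I carried it upright, threaded the handle over the hook arm from its tip, lowered it until it touched and let go. The last side and top pictures show it hanging upright with its bar crosswise near the marked point. I checked this by eye and by a rough projection, not with a force reading.
- **Holder:** The line is about 0.7 mm from the preheater's edge (limit 5 mm) and parallel to it within about 0.3°. The fingers are closed on the grip block at 13.1 mm and pressing down with about 5 N. I did not measure the holder's tilt itself; the tool holding it is within about 0.15° of vertical.
- **Other things:** None of the bench items in the last two pictures looked moved. I did not measure them.
- **Disagreements:** A colour-mask estimate of the grip block's position was about 8 mm off because of shadow. I dropped it and worked the position out from the yellow line, and the grip confirmed it. The gripper also read 1–2 mm less than the stated thickness on both the bar and the block, with no sign of slipping.

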